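# Put away the sovereigns and wedge the dovetailed lid shut

## Robot

A 7-joint arm with a two-finger parallel gripper is mounted at the origin on the work surface. World frame = base frame: x ahead of the robot, y to its left, z up, the work surface at z = 0. Lengths are in mm, angles in rad, forces in N, time in s.
With the tool pointing down it reaches from about 350 to 900 mm from the base axis. Payload 7.2 kg.
Tool frame: the origin (TCP) lies at the very end of the fingers, on their centre line; the grasp point (between the pads) lies 19 mm behind it; z points along the fingers, x is the direction in which the jaws open and shut, and the axes are right-handed (so a half turn about z gives the same grasp; the last joint's range is limited). The gripper opens to 88 mm and grips with 3 to 60 N. Pads are 20 mm wide; open, the fingers measure 115 mm over their backs; the gripper's body (75 mm by 178 mm) begins 61 mm behind the grasp point.
Start: joints at [-1.34, 0.411, -0.013, 1.596, 0.006, 1.134, -0.082], TCP at [183.993, 597.307, 222.653] pointing down, gripper open.
Joint ranges: [-2.95, 2.95], [-0.29, 1.99], [-1.47, 1.44], [0.14, 2.54], [-1.03, 4.17], [0.13, 1.85], [-2.86, 2.86]. Speed limits (rad/s): [2.39, 2.39, 3.01, 3.01, 3.14, 3.14, 3.14].

## Interface

Orientations are given as [roll, pitch, yaw] about the fixed x, y, z axes, in that order (R = Rz(yaw) Ry(pitch) Rx(roll)).
In Python, from cell import arm, eyes gives the robot as it stands. The module is installed in compiled form; this text tells all that it offers.
- The arm moves only by the shell command python3 -m handwheel 'ROWS' [FORCE]. ROWS is JSON, a list of rows, each an object with "dp": the shift along the tool's x, y, z in cm, a list of three; "angular": the turn, a rotation vector about the tool's x, y, z in rad, a list of three; "hand": the opening, from -1 (shut) to 1 (fully open). A call has exactly 10 rows; each row is the pose to reach, as a shift and turn from the pose measured when the call began, along the tool's axes at that moment; what a row does not reach only later rows make up. A row lasts 1/12 s, in which the tool goes at most 41.7 mm and 7.16 degrees, less where a joint would pass 70% of its speed; a pose out of reach is approached as far as the arm can. A call with a gripper value outside its range is refused whole. The fingers move at their own pace and stop on an object; FORCE is the grip in N (left out, the last holds). Time passes only in rows, so rows that repeat a pose let the fingers close, or fill a call up. It gives the time, the measured TCP pose, the force and the opening at its end, in the units of the state.
- arm.get_state(): the state, without advancing time (a new reading comes with each control period).
- eyes.read_camera(name): name is "scene" or "top" or "wrist"; returns the picture (400x640x3 uint8, blue, green, red); there is no depth.
- eyes.calibration(name): a dict with "fx", "fy", "cx", "cy" (pixels), "position" and "orientation" of the camera in the world; the wrist camera has in their place "mount" (4x4, takes a point from camera to tool coordinates, whose origin is the TCP and whose axes are the tool frame's). Camera axes: x right, y up, looking along -z (the intrinsics and any distortion apply to the point x, -y, -z); pixel columns grow to the right and rows downward; lengths in mm; the calibration is good to about 2 mm. The wrist camera is an equidistant fisheye: a pixel r from the principal point sees the ray r / f radians off the axis. A picture is of the moment at which its call begins: read the wrist's pose just before it. calibration takes no time and is no camera call.
- arm.sign_off(): hands the job in, once; it reports no verdict.
The state is a dict: "time_s": time; "joint_positions": joint angles; "joint_velocities": joint speeds; "tau": joint torques, N m; "tool_pos": TCP position; "ee_rot": TCP orientation; "wrist_force": force on the tool from outside, world axes, zero at the start; "ft_torque": the same for the moment, N m; "opening": finger opening in mm.
Only numpy, scipy, OpenCV 4.12 (cv2) and the standard library are available. Lean on these libraries where they do the work, as an engineer would, in place of code of your own. Each camera call takes 0.05 s, during which the arm holds its last target.

## Task

Set the acrylic holder of sovereigns gently down flat in the pocket of the mahogany coin case and let go of it. Then push the case's dovetailed lid by its brass bar, keeping it in its way, straight along over the pocket with a firm final push until it wedges tight between both rails. Leave the tankard standing where it is.

Things in the scene. Friction and masses are not known exactly. Their poses are not given: they have to be found in the camera images.
- case: Mahogany coin case, fixed, 330 x 200 x 58 mm high. Origin on the shelf; x along the case away from the robot (the lid's closing direction), y left, z up; spans x -160 to +170 mm. Flat deck at z 44 mm, coin pocket in its far half. Side rails (tops z 58 mm) lean in over the lid's edges and converge forward, each side by 6 mm per 100 mm. End bar at x 162 mm; the lid wedges before it.
- pocket (a point): Centre of the pocket's floor: 79 mm ahead of the case's origin, 12 mm above the shelf, same axes as the case. The pocket is 118 mm long (x) by 100 mm wide (y), floor at 12 mm and brim at 44 mm above the shelf (32 mm deep), open above while the lid is parked.
- way_left: Left (+y) dovetailed side rail of the case, dark mahogany, part of the fixed case; same origin and axes as the case.
- way_right: Right (-y) dovetailed side rail of the case, dark mahogany, part of the fixed case; same origin and axes as the case.
- lid: Loose, waxed, lighter-brown lid, 250 g, 140 mm long, 12 mm thick, underside 137 mm wide at its near end, 120 at its far end. Origin: centre of underside; x to its narrow far end. Starts on the near deck (z 44 mm), origin 60-85 mm behind the case's, slightly crooked in side play that shrinks as it slides (1-4 N). Wedges with origin about 78 mm ahead of the case's; a 10-20 N push sets it, and it stays.
- lid_bar (a point): Centre of the brass push bar standing on the lid: 20 mm behind the lid's origin, 23 mm above its underside. The bar is 10 mm thick (x), 70 mm wide (y), and rises 22 mm from the lid's top face (its top is 78 mm, its foot 56 mm above the shelf). Same axes as the lid.
- holder_mid (a point): Centre (half-way up) of the clear acrylic coin holder with three gold sovereigns in a row: a slab 84 mm long (x) by 38 mm wide (y) by 20 mm high, 140 g, lying flat on the shelf to the left or the right of the case. z up.
- holder: The same coin holder; origin at the centre of its underside, same axes.
- tankard: Pewter tankard standing on the shelf on the other side of the case from the holder: 72 mm diameter, 105 mm high, handle at its +y side reaching about 35 mm out. Origin: centre of its underside. Leave alone.
Not all that is in view belongs to the job. Of the things that look like the holder, the smaller one is meant. Of the things that look like the lid, the smaller one is meant.

How it is judged:
By the outcome, as a careful person would: the job done as asked, in the order asked, and still so for the second after the job is handed in, with the robot touching nothing.
It also fails if it takes over 58 s, if anything falls off the work surface, if the arm or the gripper's body presses on something with over 40 N, if the wrist force passes 120 N, or if a joint passes its speed limit or range.

## Working session

There is one attempt and no reset: what is moved stays moved. The work goes in short steps, Python scripts to look and compute and a shell command to move; the robot and the scene stay as the last step left them, time stands still between calls to the robot, and variables do not carry over. Pictures are saved under pics/ and viewed, and the job is handed in when it is done.

```bash
mkdir -p pics
cat > h.py <<'E'
import numpy as np, cv2, json
from cell import arm, eyes
from scipy.spatial.transform import Rotation as R
E
python3 - <<'E'
from h import *
s=arm.get_state(); print(s)
for n in ["scene","top","wrist"]:
    print(n,eyes.calibration(n))
for n in ["scene","top","wrist"]:
    cv2.imwrite(f"pics/{n}0.png",eyes.read_camera(n))
E
```

```text
{'time_s': 0.0, 'joint_positions': array([-1.34019569,  0.41188569, -0.01276209,  1.59703924,  0.00560347,
        1.13430103, -0.0821911 ]), 'joint_velocities': array([ 0.00190953, -0.00025254, -0.00098643,  0.00047822, -0.00093951,
        0.00103596,  0.00100736]), 'tau': array([ 1.05020052e-03, -5.87939894e+01,  6.42780885e-01, -2.91076487e+01,
       -5.36033465e-02,  1.81117369e-02,  1.37120992e-04]), 'tool_pos': array([183.84748373, 596.81671322, 221.81963291]), 'ee_rot': array([3.14149615e+00, 1.59478894e-03, 1.27207649e+00]), 'wrist_force': array([-1.1423054 , -0.11709516,  0.47772468]), 'ft_torque': array([-0.02515009,  0.05436164, -0.00062989]), 'opening': 87.28941010598126}
scene {'fx': 487.5513277125525, 'fy': 487.5513277125525, 'cx': 312.9210033122549, 'cy': 196.5231947343746, 'position': array([1329.18226228,  125.05465119,  640.9401832 ]), 'orientation': array([ 0.9932379 , -0.00239169,  1.69708058])}
top {'fx': 398.49440740321, 'fy': 398.49440740321, 'cx': 318.428907191466, 'cy': 204.7841754934268, 'position': array([311.8010121 ,  -4.59874321, 935.24578185]), 'orientation': array([ 0.17708663,  0.0047282 , -1.59529623])}
wrist {'fx': 309.70691628693146, 'fy': 309.70691628693146, 'cx': 321.17707969270356, 'cy': 199.0923556672648, 'mount': array([[ 9.99999654e-01, -2.37786770e-04,  7.97132982e-04,
         1.13081796e+00],
       [-2.72900794e-05, -9.67134978e-01, -2.54263514e-01,
        -6.94890342e+01],
       [ 8.31395688e-04,  2.54263404e-01, -9.67134649e-01,
        -1.61361422e+02],
       [ 0.00000000e+00,  0.00000000e+00,  0.00000000e+00,
         1.00000000e+00]])}
```

View pics/scene0.png

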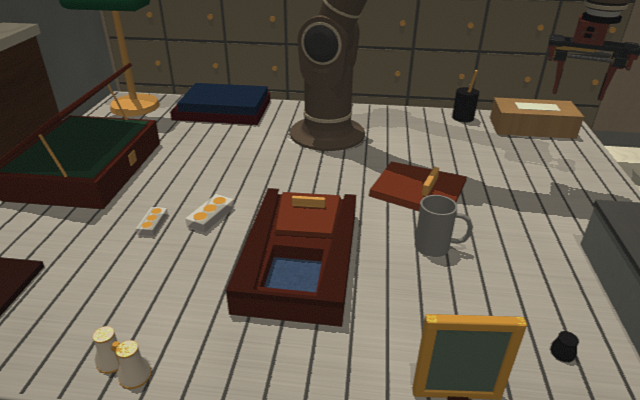

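View pics/top0.png

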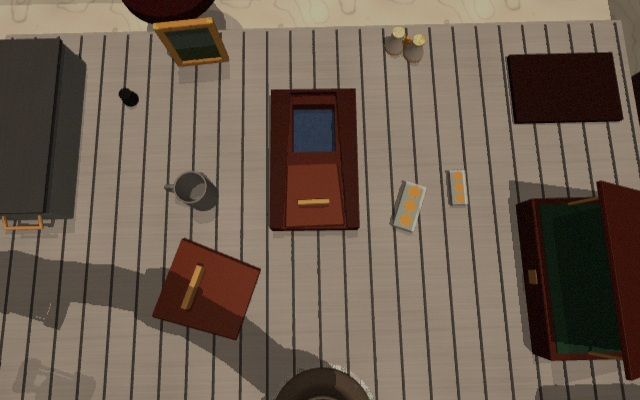

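View pics/wrist0.png

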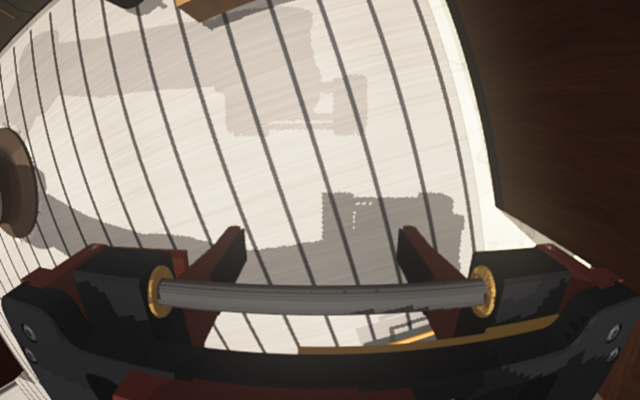

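```bash
cat >> h.py <<'E'
def px2w(n,u,v,z):
    c=eyes.calibration(n); M=R.from_euler('xyz',c['orientation']).as_matrix()
    d=M@np.array([(u-c['cx'])/c['fx'],-(v-c['cy'])/c['fy'],-1.]); p=c['position']
    return p+d*(z-p[2])/d[2]
def w2px(n,P):
    c=eyes.calibration(n); M=R.from_euler('xyz',c['orientation']).as_matrix()
    q=M.T@(np.asarray(P,float)-c['position']); return np.array([c['cx']-c['fx']*q[0]/q[2], c['cy']+c['fy']*q[1]/q[2]])
E
python3 - <<'E'
from h import *
t=cv2.imread('pics/top0.png')
c=t[165:245,380:480]; cv2.imwrite('pics/c1.png',cv2.resize(c,None,fx=7,fy=7,interpolation=cv2.INTER_CUBIC))
c=t[80:240,260:370]; cv2.imwrite('pics/c2.png',cv2.resize(c,None,fx=3.7,fy=3.7,interpolation=cv2.INTER_CUBIC))
s=cv2.imread('pics/scene0.png')
c=s[180:240,130:240]; cv2.imwrite('pics/c3.png',cv2.resize(c,None,fx=7,fy=7,interpolation=cv2.INTER_CUBIC))
c=s[180:320,225:365]; cv2.imwrite('pics/c4.png',cv2.resize(c,None,fx=4.2,fy=4.2,interpolation=cv2.INTER_CUBIC))
E
```

```text
(no output)
```

View pics/c1.png

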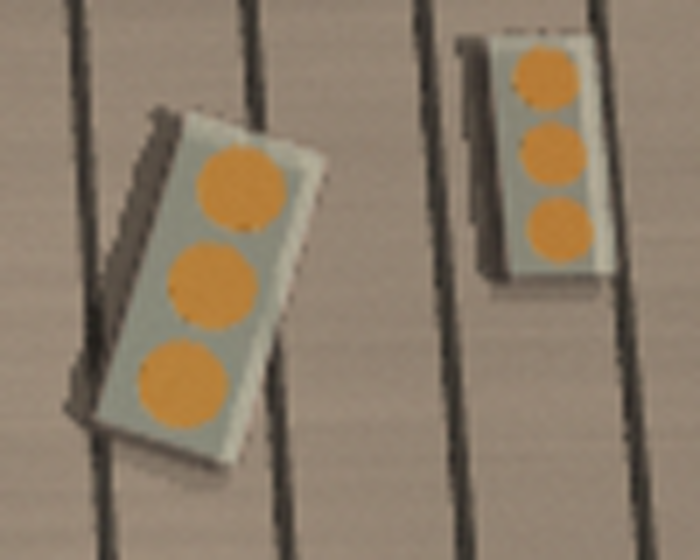

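View pics/c2.png

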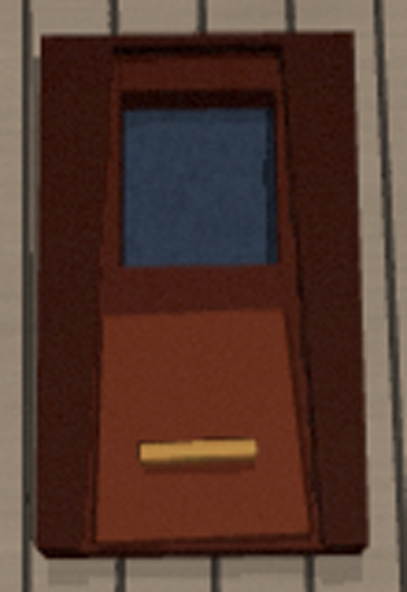

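View pics/c3.png

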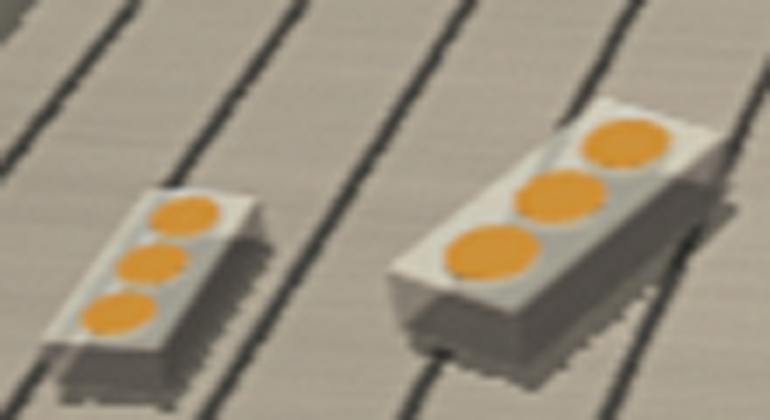

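View pics/c4.png

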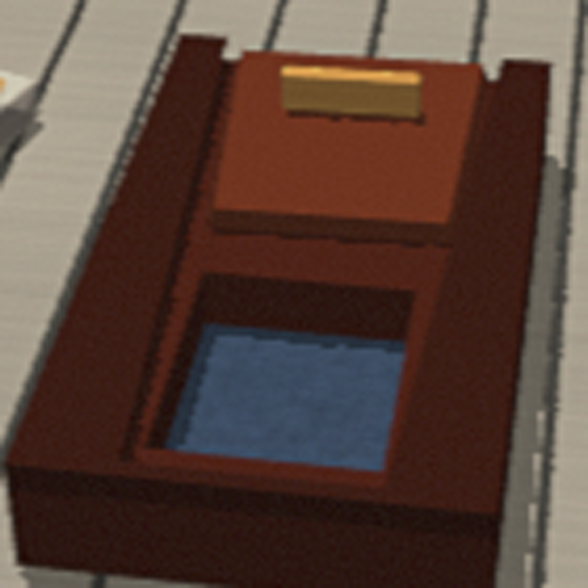

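Run:
```python
from h import *
def f(n,pts,s,o,z):
    P=np.array([px2w(n,a/s+o[0],b/s+o[1],z)[:2] for a,b in pts]); print(n,z,P.round(1).tolist()); 
    d=np.roll(P,-1,0)-P; print(' mean',P.mean(0).round(1),'len',np.linalg.norm(d,axis=1).round(1),'ang',np.degrees(np.arctan2(d[:,1],d[:,0])).round(1))
print('small');f('top',[(488,37),(597,37),(615,273),(508,276)],7,(380,165),20)
f('scene',[(150,190),(258,200),(160,350),(45,345)],7,(130,180),20)
f('top',[(546,78),(553,155),(560,230)],7,(380,165),17)
f('scene',[(185,216),(152,264),(120,313)],7,(130,180),17)
print('big');f('top',[(185,112),(325,155),(230,465),(97,420)],7,(380,165),20)
print('case');f('top',[(41,36),(354,33),(368,545),(38,545)],3.7,(260,80),58)
f('scene',[(183,36),(550,63),(497,517),(10,465)],4.2,(225,180),58)
print('pocketfloor');f('top',[(122,95),(278,95),(278,266),(120,266)],3.7,(260,80),44)
f('scene',[(203,273),(415,292),(385,470),(150,452)],4.2,(225,180),44)
print('lid top');f('top',[(104,310),(286,310),(309,533),(95,542)],3.7,(260,80),56)
f('scene',[(243,52),(480,65),(450,222),(213,212)],4.2,(225,180),56)
print('bar');f('top',[(139,445),(256,439),(256,458),(140,464)],3.7,(260,80),78)
f('scene',[(282,67),(420,73),(420,83),(282,77)],4.2,(225,180),78)
print('tank'); print(px2w('top',190,186,105),px2w('scene',440,207,105))
```

```text
small
top 20 [[550.7, -316.9], [549.7, -353.6], [468.7, -352.4], [468.6, -316.7]]
 mean [ 509.4 -334.9] len [36.8 81.1 35.6 82.1] ang [-9.150e+01  1.791e+02  9.020e+01 -1.000e-01]
scene 20 [[474.4, -348.9], [475.4, -312.3], [555.7, -311.7], [557.8, -347.1]]
 mean [ 515.8 -330. ] len [36.6 80.3 35.4 83.4] ang [  88.5    0.4  -86.6 -178.7]
top 17 [[536.7, -336.3], [510.0, -336.3], [484.3, -336.5]]
 mean [ 510.3 -336.4] len [26.7 25.7 52.4] ang [-179.9 -179.7    0.2]
scene 17 [[482.9, -334.2], [509.5, -334.1], [535.5, -333.5]]
 mean [ 509.3 -333.9] len [26.6 26.  52.6] ang [   0.2    1.3 -179.2]
big
top 20 [[527.3, -212.9], [511.3, -258.9], [407.8, -220.2], [423.8, -177.3]]
 mean [ 467.6 -217.3] len [ 48.7 110.5  45.7 109.5] ang [-109.2  159.5   69.5  -19. ]
case
top 58 [[747.4, 100.6], [744.1, -98.9], [416.0, -93.8], [420.9, 103.6]]
 mean [582.1   2.9] len [199.6 328.2 197.5 326.5] ang [-90.9 179.1  88.6  -0.5]
scene 58 [[422.1, -89.1], [423.2, 106.9], [752.8, 103.6], [749.2, -92.7]]
 mean [586.8   7.2] len [196.  329.5 196.3 327.2] ang [ 89.7  -0.6 -91.  179.4]
pocketfloor
top 44 [[71
[... 317 characters left out ...]
p
top 56 [[566.1, 62.6], [563.2, -49.7], [424.3, -58.9], [422.1, 69.6]]
 mean [493.9   5.9] len [112.3 139.2 128.6 144.1] ang [ -91.5 -176.2   91.    -2.8]
scene 56 [[430.5, -55.1], [426.8, 70.5], [563.9, 67.5], [570.6, -44.3]]
 mean [497.9   9.7] len [125.7 137.1 112.  140.5] ang [  91.7   -1.3  -86.6 -175.6]
bar
top 78 [[476.5, 41.1], [478.3, -28.2], [466.9, -27.9], [465.0, 40.7]]
 mean [471.7   6.4] len [69.4 11.4 68.6 11.4] ang [-88.5 178.3  91.6   2.1]
scene 78 [[475.6, -26.3], [472.1, 43.3], [481.1, 44.2], [484.6, -24.8]]
 mean [478.3   9.1] len [69.7  9.1 69.2  9.2] ang [  92.9    6.   -87.1 -170.7]
tank
[508.1796831  269.17276321 105.        ] [518.18601391 273.3359417  105.        ]
```

Small-holder candidates in the top picture: (458,187) measures ≈82x37 mm, (410,206) ≈110x48 mm. The smaller one at (458,187) fits (84x38) and the crop confirms it. For the lid, the one in the case at (315,195) measures 140 mm, the one at (207,288) is clearly larger; the former is meant. The case is at about (580,5) with yaw −0.7°.

```bash
cat >> h.py <<'E'
def go(x,y,z,yaw):
    s=arm.get_state(); M=R.from_euler('xyz',s['ee_rot']).as_matrix()
    T=R.from_euler('xyz',[np.pi,0,yaw]).as_matrix()
    print('dp',(M.T@(np.array([x,y,z])-s['tool_pos'])/10).round(2),'ang',R.from_matrix(M.T@T).as_rotvec().round(3))
E
python3 - <<'E'
from h import *
go(511,-334,170,-1.571)
go(420,-40,220,0.0)
E
```

```text
dp [-79.34  58.66   5.3 ] ang [2.000e-03 0.000e+00 2.843e+00]
dp [-53.93  41.31   0.27] ang [1.000e-03 1.000e-03 1.272e+00]
```

```bash
python3 -m handwheel '[{"dp":[-2,1.5,0],"angular":[0,0,0.06],"hand":1},{"dp":[-5,3.8,0],"angular":[0,0,0.18],"hand":1},{"dp":[-8.3,6.3,0],"angular":[0,0,0.3],"hand":1},{"dp":[-11.6,8.8,0],"angular":[0,0,0.42],"hand":1},{"dp":[-14.9,11.3,0],"angular":[0,0,0.54],"hand":1},{"dp":[-18.2,13.8,0],"angular":[0,0,0.66],"hand":1},{"dp":[-21.5,16.3,0],"angular":[0,0,0.78],"hand":1},{"dp":[-24.8,18.8,0],"angular":[0,0,0.9],"hand":1},{"dp":[-28,21.3,0],"angular":[0,0,1.02],"hand":1},{"dp":[-31,23.6,0],"angular":[0,0,1.14],"hand":1}]' && python3 -c "
from h import *
go(511,-334,170,-1.571)"
```

```text
time_s: 0.98
tool_pos: [318.4, 228.9, 222.4]
ee_rot: [3.141, 0.0, 0.126]
wrist_force: [1.5, 0.3, -0.4]
opening: 88.1
dp [12.05 58.25  5.28] ang [ 1.000e-03 -0.000e+00  1.697e+00]
```

```bash
python3 -m handwheel '[{"dp":[0.7,3.5,0],"angular":[0,0,0.11],"hand":1},{"dp":[1.5,7.2,0],"angular":[0,0,0.23],"hand":1},{"dp":[2.3,11,0],"angular":[0,0,0.35],"hand":1},{"dp":[3.1,14.8,0],"angular":[0,0,0.47],"hand":1},{"dp":[3.9,18.6,0],"angular":[0,0,0.59],"hand":1},{"dp":[4.7,22.4,0],"angular":[0,0,0.71],"hand":1},{"dp":[5.5,26.2,0],"angular":[0,0,0.83],"hand":1},{"dp":[6.3,30,0],"angular":[0,0,0.95],"hand":1},{"dp":[7.1,33.8,0],"angular":[0,0,1.07],"hand":1},{"dp":[7.9,37.6,0],"angular":[0,0,1.19],"hand":1}]' && python3 -c "
from h import *
go(511,-334,170,-1.571)"
```

```text
time_s: 1.82
tool_pos: [444.1, -136.1, 222.9]
ee_rot: [-3.141, -0.001, -1.07]
wrist_force: [0.9, -0.1, 0.8]
opening: 87.8
dp [20.56  3.64  5.3 ] ang [-0.001 -0.001  0.501]
```

```bash
python3 -m handwheel '[{"dp":[3.5,0.6,1],"angular":[0,0,0.1],"hand":1},{"dp":[7,1.2,2],"angular":[0,0,0.2],"hand":1},{"dp":[10.5,1.8,3],"angular":[0,0,0.3],"hand":1},{"dp":[14,2.5,4],"angular":[0,0,0.4],"hand":1},{"dp":[17,3,5],"angular":[0,0,0.48],"hand":1},{"dp":[19.5,3.5,5.3],"angular":[0,0,0.5],"hand":1},{"dp":[20.56,3.64,5.3],"angular":[0,0,0.5],"hand":1},{"dp":[20.56,3.64,5.3],"angular":[0,0,0.5],"hand":1},{"dp":[20.56,3.64,5.3],"angular":[0,0,0.5],"hand":1},{"dp":[20.56,3.64,5.3],"angular":[0,0,0.5],"hand":1}]'
python3 - <<'E'
from h import *
s=arm.get_state()
w=eyes.read_camera('wrist'); np.savez('w1.npz',w=w,p=s['tool_pos'],r=s['ee_rot']); cv2.imwrite('pics/w1.png',w)
print(s['tool_pos'],s['ee_rot'])
E
```

```text
time_s: 2.65
tool_pos: [511.0, -332.5, 170.2]
ee_rot: [-3.141, 0.001, -1.568]
wrist_force: [0.4, 0.1, 0.3]
opening: 87.8
[ 511.01430147 -332.50743573  170.21132451] [-3.14069359e+00  7.79221732e-04 -1.56823640e+00]
```

View pics/w1.png

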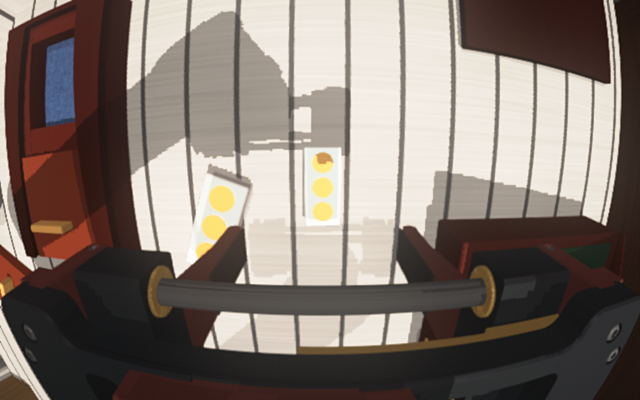

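```bash
cat >> h.py <<'E'
def wr2w(u,v,z,p,r):
    c=eyes.calibration('wrist'); a=np.array([u-c['cx'],v-c['cy']]); n=np.hypot(*a); th=n/c['fx']
    d=np.array([a[0]/n*np.sin(th),-a[1]/n*np.sin(th),-np.cos(th)])
    M=R.from_euler('xyz',r).as_matrix(); m=c['mount']
    d=M@m[:3,:3]@d; o=np.array(p)+M@m[:3,3]
    return o+d*(z-o[2])/d[2]
E
python3 - <<'E'
from h import *
f=np.load('w1.npz')
for q in [(323,162),(322.5,187),(322.5,211),(304.5,148),(340.5,148),(341,226),(305,226)]: print(wr2w(*q,20,f['p'],f['r']).round(1))
for q in [(55,42),(75,38),(47,127),(75,120)]: print('floor',wr2w(*q,12,f['p'],f['r']).round(1))
w=f['w'][130:280,180:380]; cv2.imwrite('pics/w1c.png',cv2.resize(w,None,fx=4,fy=4,interpolation=cv2.INTER_CUBIC))
E
```

```text
[ 537.3 -333.3   20. ]
[ 511.3 -332.8   20. ]
[ 485.5 -332.9   20. ]
[ 551.6 -314.6   20. ]
[ 551.7 -350.8   20. ]
[ 468.7 -352.8   20. ]
[ 468.6 -314.3   20. ]
floor [718.4  34.6  12. ]
floor [713.3  -9.1  12. ]
floor [599.3  51.3  12. ]
floor [601.5 -12.1  12. ]
```

View pics/w1c.png

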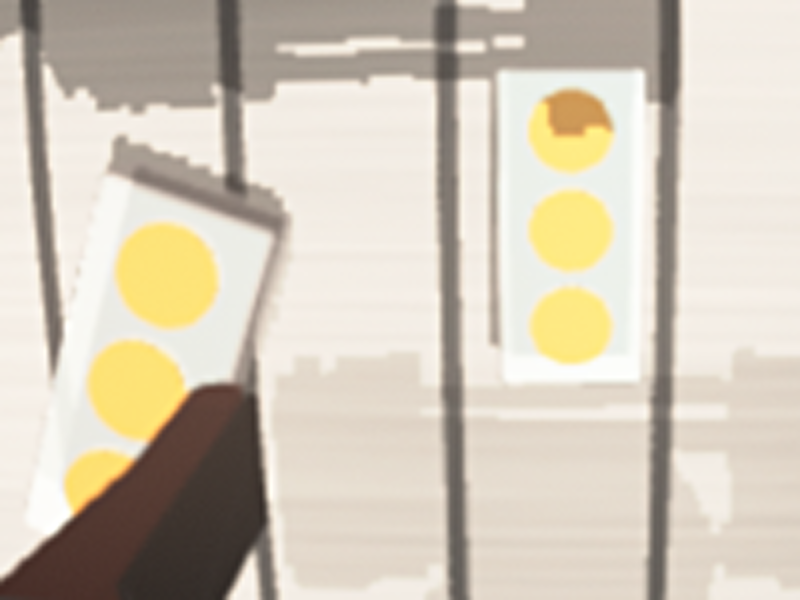

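The crop shows the small holder at (322,187) aligned with the x axis, and the larger one to the left at (215,215). I go down over the small one with a partly closed hand.

```bash
python3 -m handwheel '[{"dp":[0,0,1],"angular":[0,0,0],"hand":0.45},{"dp":[0,0,3],"angular":[0,0,0],"hand":0.45},{"dp":[0,0,5.5],"angular":[0,0,0],"hand":0.45},{"dp":[0,0,8],"angular":[0,0,0],"hand":0.45},{"dp":[0,0,10.5],"angular":[0,0,0],"hand":0.45},{"dp":[0,0,12.5],"angular":[0,0,0],"hand":0.45},{"dp":[0,0,14.2],"angular":[0,0,0],"hand":0.45},{"dp":[0,0,15.5],"angular":[0,0,0],"hand":0.45},{"dp":[0,0,16.3],"angular":[0,0,0],"hand":0.45},{"dp":[0,0,16.6],"angular":[0,0,0],"hand":0.45}]' 15
python3 -m handwheel '[{"dp":[0,0,0],"angular":[0,0,0],"hand":0.45},{"dp":[0,0,0],"angular":[0,0,0],"hand":-0.5},{"dp":[0,0,0],"angular":[0,0,0],"hand":-0.5},{"dp":[0,0,0],"angular":[0,0,0],"hand":-0.5},{"dp":[0,0,0],"angular":[0,0,0],"hand":-0.5},{"dp":[0,0,0],"angular":[0,0,0],"hand":-0.5},{"dp":[0,0,0],"angular":[0,0,0],"hand":-0.5},{"dp":[0,0,0],"angular":[0,0,0],"hand":-0.5},{"dp":[0,0,0],"angular":[0,0,0],"hand":-0.5},{"dp":[0,0,0],"angular":[0,0,0],"hand":-0.5}]' 15
```

```text
time_s: 3.53
tool_pos: [511.1, -331.2, 3.3]
ee_rot: [-3.141, 0.002, -1.567]
wrist_force: [0.1, -0.1, -0.1]
opening: 63.5
time_s: 4.37
tool_pos: [511.5, -331.7, 4.0]
ee_rot: [-3.14, 0.001, -1.567]
wrist_force: [-1.2, -0.6, 6.1]
opening: 37.8
```

```bash
python3 -m handwheel '[{"dp":[0,0,-0.5],"angular":[0,0,0],"hand":-0.5},{"dp":[0,0,-1.5],"angular":[0,0,0],"hand":-0.5},{"dp":[0,0,-3],"angular":[0,0,0],"hand":-0.5},{"dp":[0,0,-5],"angular":[0,0,0],"hand":-0.5},{"dp":[0,0,-7],"angular":[0,0,0],"hand":-0.5},{"dp":[0,0,-9],"angular":[0,0,0],"hand":-0.5},{"dp":[0,0,-11],"angular":[0,0,0],"hand":-0.5},{"dp":[0,0,-13],"angular":[0,0,0],"hand":-0.5},{"dp":[0,0,-14.5],"angular":[0,0,0],"hand":-0.5},{"dp":[0,0,-15],"angular":[0,0,0],"hand":-0.5}]'
python3 - <<'E'
from h import *
go(657.5,4,150,-1.583)
E
```

```text
time_s: 5.2
tool_pos: [512.0, -332.7, 157.6]
ee_rot: [-3.137, -0.001, -1.568]
wrist_force: [-0.3, -0.9, -0.6]
opening: 38.0
dp [-33.63 -14.65   0.81] ang [-0.005 -0.001  0.015]
```

```bash
python3 -m handwheel '[{"dp":[-1.5,-0.6,0],"angular":[0,0,0],"hand":-0.5},{"dp":[-4.5,-1.9,0],"angular":[0,0,0],"hand":-0.5},{"dp":[-8,-3.5,0],"angular":[0,0,0],"hand":-0.5},{"dp":[-11.5,-5,0],"angular":[0,0,0],"hand":-0.5},{"dp":[-15,-6.5,0],"angular":[0,0,0],"hand":-0.5},{"dp":[-18.5,-8,0],"angular":[0,0,0],"hand":-0.5},{"dp":[-22,-9.6,0],"angular":[0,0,0],"hand":-0.5},{"dp":[-25.5,-11.1,0],"angular":[0,0,0],"hand":-0.5},{"dp":[-28.5,-12.4,0],"angular":[0,0,0.01],"hand":-0.5},{"dp":[-31,-13.5,0],"angular":[0,0,0.015],"hand":-0.5}]'
python3 - <<'E'
from h import *
go(657.5,4,140,-1.583)
E
```

```text
time_s: 6.03
tool_pos: [646.5, -18.7, 157.9]
ee_rot: [-3.137, 0.0, -1.581]
wrist_force: [0.2, 0.9, -0.8]
opening: 37.9
dp [-2.28 -1.07  1.8 ] ang [-0.004  0.     0.002]
```

```bash
python3 -m handwheel '[{"dp":[-1,-0.5,0.4],"angular":[-0.004,0,0],"hand":-0.5},{"dp":[-1.8,-0.9,0.9],"angular":[-0.004,0,0],"hand":-0.5},{"dp":[-2.2,-1,1.4],"angular":[-0.004,0,0],"hand":-0.5},{"dp":[-2.28,-1.07,1.8],"angular":[-0.004,0,0],"hand":-0.5},{"dp":[-2.28,-1.07,1.8],"angular":[-0.004,0,0],"hand":-0.5},{"dp":[-2.28,-1.07,1.8],"angular":[-0.004,0,0],"hand":-0.5},{"dp":[-2.28,-1.07,1.8],"angular":[-0.004,0,0],"hand":-0.5},{"dp":[-2.28,-1.07,1.8],"angular":[-0.004,0,0],"hand":-0.5},{"dp":[-2.28,-1.07,1.8],"angular":[-0.004,0,0],"hand":-0.5},{"dp":[-2.28,-1.07,1.8],"angular":[-0.004,0,0],"hand":-0.5}]'
python3 - <<'E'
from h import *
s=arm.get_state()
w=eyes.read_camera('wrist'); np.savez('w2.npz',w=w,p=s['tool_pos'],r=s['ee_rot'])
sc=eyes.read_camera('scene')[150:340,190:440]
cv2.imwrite('pics/w2.png',w)
cv2.imwrite('pics/s2.png',cv2.resize(sc,None,fx=3,fy=3,interpolation=cv2.INTER_CUBIC))
print(s['tool_pos'],s['ee_rot'])
E
```

```text
time_s: 6.87
tool_pos: [657.5, 3.6, 140.3]
ee_rot: [-3.141, 0.0, -1.581]
wrist_force: [-0.4, 0.5, -0.1]
opening: 38.0
[657.52490215   3.58268054 140.26930915] [-3.14083114e+00  4.84474178e-04 -1.58121823e+00]
```

View pics/w2.png

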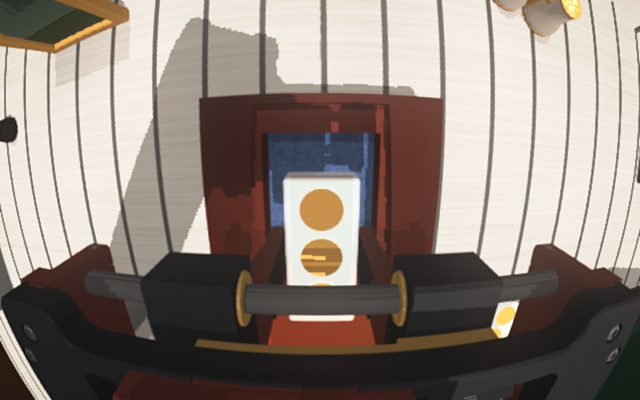

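View pics/s2.png

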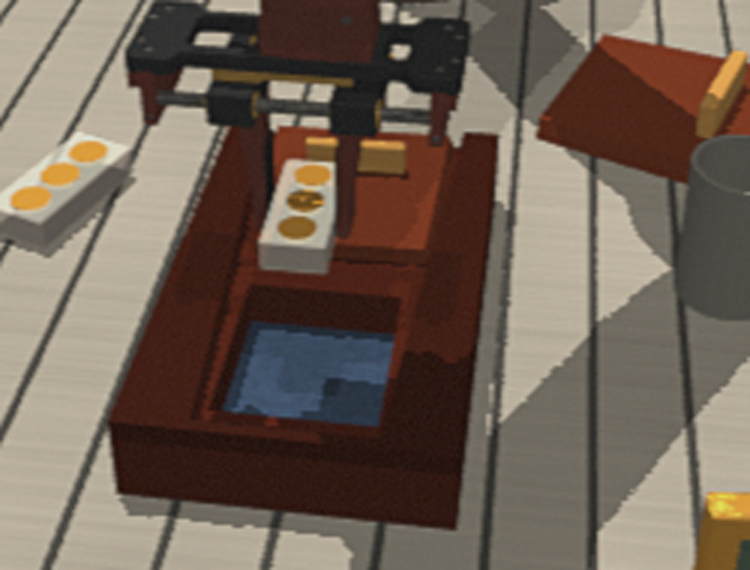

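Run:
```python
from h import *
f=np.load('w2.npz')
for z in(12,44): print(z,[wr2w(*q,z,f['p'],f['r']).round(1)[:2].tolist() for q in [(266,133),(377,133),(267,200),(377,200)]])
print('case far corners z58',[wr2w(*q,58,f['p'],f['r']).round(1)[:2].tolist() for q in [(200,97),(442,97)]])
w=f['w'][80:330,180:460]; cv2.imwrite('pics/w2c.png',cv2.resize(w,None,fx=2.8,fy=2.4,interpolation=cv2.INTER_CUBIC))
```

```text
12 [[715.4, 55.8], [714.3, -48.4], [650.3, 57.6], [649.2, -50.0]]
44 [[716.7, 50.0], [715.7, -42.7], [658.8, 51.7], [657.8, -44.0]]
case far corners z58 [[749.9, 102.4], [747.8, -94.8]]
```

View pics/w2c.png

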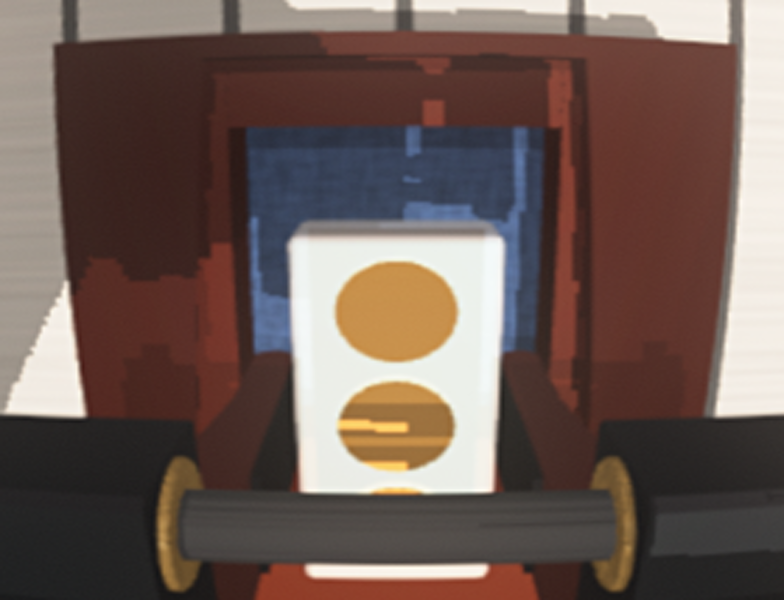

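```bash
python3 -m handwheel '[{"dp":[0,0,1],"angular":[0,0,0],"hand":-0.5},{"dp":[0,0,2.5],"angular":[0,0,0],"hand":-0.5},{"dp":[0,0,4],"angular":[0,0,0],"hand":-0.5},{"dp":[0,0,5.5],"angular":[0,0,0],"hand":-0.5},{"dp":[0,0,7],"angular":[0,0,0],"hand":-0.5},{"dp":[0,0,8.3],"angular":[0,0,0],"hand":-0.5},{"dp":[0,0,9.5],"angular":[0,0,0],"hand":-0.5},{"dp":[0,0,10.5],"angular":[0,0,0],"hand":-0.5},{"dp":[0,0,11.2],"angular":[0,0,0],"hand":-0.5},{"dp":[0,0,11.5],"angular":[0,0,0],"hand":-0.5}]' 
python3 -m handwheel '[{"dp":[0,0,0.1],"angular":[0,0,0],"hand":-0.5},{"dp":[0,0,0.2],"angular":[0,0,0],"hand":-0.5},{"dp":[0,0,0.3],"angular":[0,0,0],"hand":-0.5},{"dp":[0,0,0.4],"angular":[0,0,0],"hand":-0.5},{"dp":[0,0,0.5],"angular":[0,0,0],"hand":-0.5},{"dp":[0,0,0.6],"angular":[0,0,0],"hand":-0.5},{"dp":[0,0,0.65],"angular":[0,0,0],"hand":-0.5},{"dp":[0,0,0.7],"angular":[0,0,0],"hand":-0.5},{"dp":[0,0,0.7],"angular":[0,0,0],"hand":-0.5},{"dp":[0,0,0.7],"angular":[0,0,0],"hand":-0.5}]'
```

```text
time_s: 7.8
tool_pos: [657.2, 3.9, 23.8]
ee_rot: [3.141, 0.0, -1.581]
wrist_force: [0.1, -0.7, -0.7]
opening: 37.9
time_s: 8.63
tool_pos: [657.1, 3.9, 16.8]
ee_rot: [3.141, 0.0, -1.581]
wrist_force: [-0.2, -0.4, -1.9]
opening: 38.3
```

Not yet in contact; I creep the last millimetre.

```bash
python3 -m handwheel '[{"dp":[0,0,0.02],"angular":[0,0,0],"hand":-0.5},{"dp":[0,0,0.04],"angular":[0,0,0],"hand":-0.5},{"dp":[0,0,0.06],"angular":[0,0,0],"hand":-0.5},{"dp":[0,0,0.08],"angular":[0,0,0],"hand":-0.5},{"dp":[0,0,0.1],"angular":[0,0,0],"hand":-0.5},{"dp":[0,0,0.1],"angular":[0,0,0],"hand":-0.5},{"dp":[0,0,0.1],"angular":[0,0,0],"hand":-0.5},{"dp":[0,0,0.1],"angular":[0,0,0],"hand":-0.5},{"dp":[0,0,0.1],"angular":[0,0,0],"hand":-0.5},{"dp":[0,0,0.1],"angular":[0,0,0],"hand":-0.5}]'
```

```text
time_s: 9.47
tool_pos: [657.1, 3.9, 16.0]
ee_rot: [3.141, 0.0, -1.581]
wrist_force: [-3.3, 0.6, 3.3]
opening: 37.7
```

```bash
python3 -m handwheel '[{"dp":[0,0,0],"angular":[0,0,0],"hand":-0.1},{"dp":[0,0,0],"angular":[0,0,0],"hand":0},{"dp":[0,0,0],"angular":[0,0,0],"hand":0.1},{"dp":[0,0,0],"angular":[0,0,0],"hand":0.2},{"dp":[0,0,0],"angular":[0,0,0],"hand":0.2},{"dp":[0,0,0],"angular":[0,0,0],"hand":0.2},{"dp":[0,0,-0.3],"angular":[0,0,0],"hand":0.2},{"dp":[0,0,-1],"angular":[0,0,0],"hand":0.2},{"dp":[0,0,-2],"angular":[0,0,0],"hand":0.2},{"dp":[0,0,-3],"angular":[0,0,0],"hand":0.2}]'
python3 -m handwheel '[{"dp":[0,0,-1],"angular":[0,0,0],"hand":0.2},{"dp":[0,0,-2.5],"angular":[0,0,0],"hand":0.2},{"dp":[0,0,-4.5],"angular":[0,0,0],"hand":0.2},{"dp":[0,0,-6.5],"angular":[0,0,0],"hand":0.2},{"dp":[0,0,-8.5],"angular":[0,0,0],"hand":-0.2},{"dp":[0,0,-10],"angular":[0,0,0],"hand":-0.6},{"dp":[0,0,-11],"angular":[0,0,0],"hand":-1},{"dp":[0,0,-11.5],"angular":[0,0,0],"hand":-1},{"dp":[0,0,-11.5],"angular":[0,0,0],"hand":-1},{"dp":[0,0,-11.5],"angular":[0,0,0],"hand":-1}]'
python3 - <<'E'
from h import *
s=arm.get_state()
w=eyes.read_camera('wrist'); np.savez('w3.npz',w=w,p=s['tool_pos'],r=s['ee_rot'])
sc=eyes.read_camera('scene')[150:340,190:440]
cv2.imwrite('pics/w3.png',w)
cv2.imwrite('pics/s3.png',cv2.resize(sc,None,fx=3,fy=3,interpolation=cv2.INTER_CUBIC))
E
```

```text
time_s: 10.3
tool_pos: [657.3, 3.7, 47.2]
ee_rot: [3.141, 0.0, -1.581]
wrist_force: [-0.5, 0.6, 0.3]
opening: 52.8
time_s: 11.13
tool_pos: [657.1, 3.9, 161.9]
ee_rot: [3.141, 0.001, -1.581]
wrist_force: [-0.5, 0.4, -0.6]
opening: 16.1
```

View pics/w3.png

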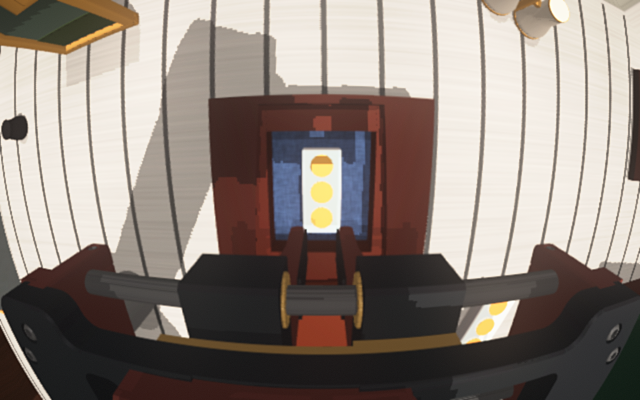

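View pics/s3.png

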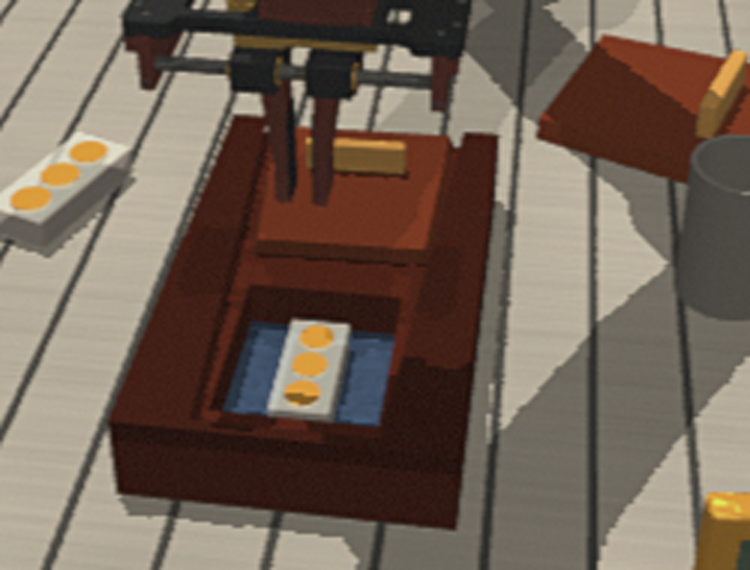

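The holder lies flat on the pocket floor, at (321,190) in the wrist picture, and the fingers are clear of it. Next I go behind the brass bar.

```bash
python3 -c "
from h import *
go(440,7,162,-1.581)"
python3 -m handwheel '[{"dp":[0,1.5,0],"angular":[0,0,0],"hand":-0.3},{"dp":[0,4,0],"angular":[0,0,0],"hand":-0.3},{"dp":[0,7,0],"angular":[0,0,0],"hand":-0.3},{"dp":[0,10,0],"angular":[0,0,0],"hand":-0.3},{"dp":[0,13,0],"angular":[0,0,0],"hand":-0.3},{"dp":[0,16,0],"angular":[0,0,0],"hand":-0.3},{"dp":[0,19,0],"angular":[0,0,0],"hand":-0.3},{"dp":[0,21,0],"angular":[0,0,0],"hand":-0.3},{"dp":[0,21.7,0],"angular":[0,0,0],"hand":-0.3},{"dp":[0,21.7,0],"angular":[0,0,0],"hand":-0.3}]'
python3 - <<'E'
from h import *
go(440,7,61,-1.581)
t=eyes.read_camera('top')
cv2.imwrite('pics/t4.png',cv2.resize(t[80:270,220:420],None,fx=3.1,fy=3.1,interpolation=cv2.INTER_CUBIC))
E
```

```text
dp [-0.09 21.68 -0.04] ang [0.002 0.    0.   ]
time_s: 12.07
tool_pos: [438.3, 6.6, 161.3]
ee_rot: [3.138, 0.002, -1.58]
wrist_force: [0.5, 0.7, -0.8]
opening: 30.4
dp [-0.03 -0.2  10.03] ang [0.003 0.002 0.001]
```

View pics/t4.png

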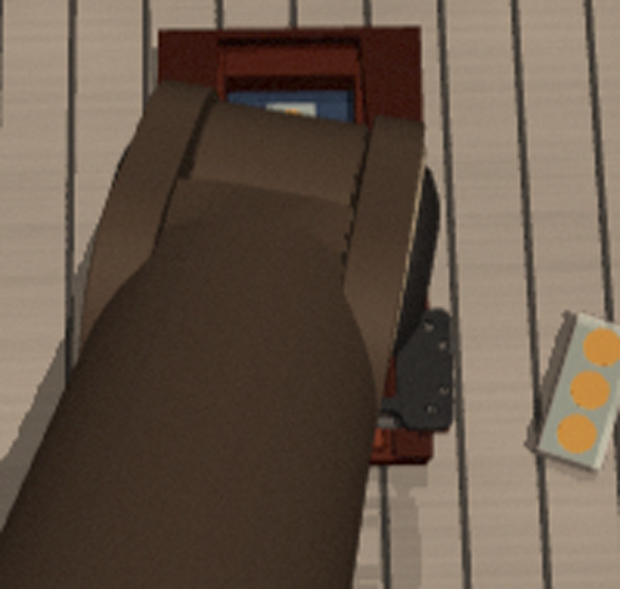

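The arm hides the case from the top camera, so the scene camera will serve from here on. I go down to z 61 behind the bar.

```bash
python3 -m handwheel '[{"dp":[0,0,1],"angular":[0,0,0],"hand":-0.3},{"dp":[0,0,2.5],"angular":[0,0,0],"hand":-0.3},{"dp":[0,0,4],"angular":[0,0,0],"hand":-0.3},{"dp":[0,0,5.5],"angular":[0,0,0],"hand":-0.3},{"dp":[0,0,7],"angular":[0,0,0],"hand":-0.3},{"dp":[0,0,8.2],"angular":[0,0,0],"hand":-0.3},{"dp":[0,0,9.2],"angular":[0,0,0],"hand":-0.3},{"dp":[0,0,9.8],"angular":[0,0,0],"hand":-0.3},{"dp":[0,0,10],"angular":[0,0,0],"hand":-0.3},{"dp":[0,0,10],"angular":[0.003,0.002,0],"hand":-0.3}]'
python3 - <<'E'
from h import *
go(640,5,61,-1.581)
t=eyes.read_camera('scene')
cv2.imwrite('pics/s5.png',cv2.resize(t[150:320,200:400],None,fx=3.5,fy=3.5,interpolation=cv2.INTER_CUBIC))
w=eyes.read_camera('wrist');cv2.imwrite('pics/w5.png',w)
E
```

```text
time_s: 12.95
tool_pos: [440.6, 6.2, 61.3]
ee_rot: [-3.14, -0.002, -1.58]
wrist_force: [-0.4, 0.8, -0.1]
opening: 30.9
dp [ -0.07 -19.94   0.06] ang [-0.001 -0.002  0.001]
```

View pics/s5.png

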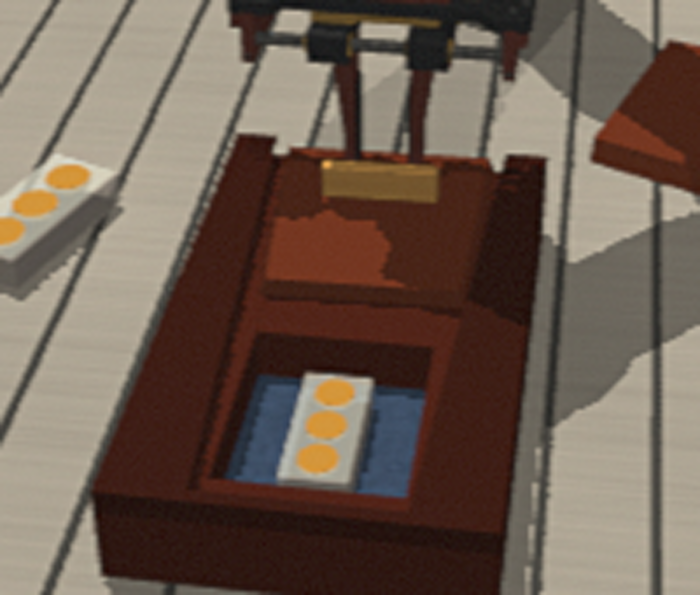

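View pics/w5.png

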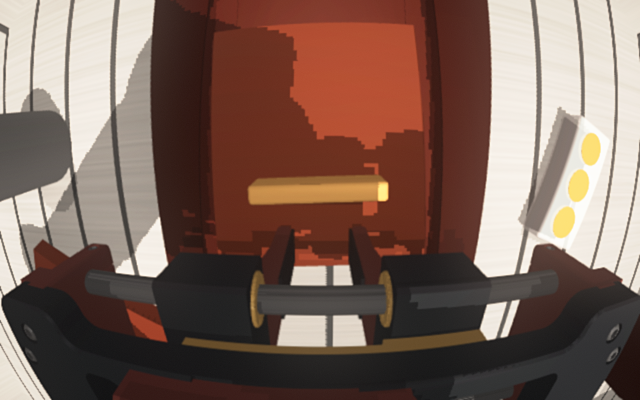

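Both fingers stand behind the bar (scene crop (350,150),(420,150)) and centred on it. I push forward.

```bash
python3 -m handwheel '[{"dp":[0,-0.4,0],"angular":[0,0,0],"hand":-0.3},{"dp":[0,-0.8,0],"angular":[0,0,0],"hand":-0.3},{"dp":[0,-1.2,0],"angular":[0,0,0],"hand":-0.3},{"dp":[0,-1.6,0],"angular":[0,0,0],"hand":-0.3},{"dp":[0,-1.9,0],"angular":[0,0,0],"hand":-0.3},{"dp":[0,-2.2,0],"angular":[0,0,0],"hand":-0.3},{"dp":[0,-2.5,0],"angular":[0,0,0],"hand":-0.3},{"dp":[0,-2.8,0],"angular":[0,0,0],"hand":-0.3},{"dp":[0,-3.1,0],"angular":[0,0,0],"hand":-0.3},{"dp":[0,-3.4,0],"angular":[0,0,0],"hand":-0.3}]' 
python3 -m handwheel '[{"dp":[0,-0.4,0],"angular":[0,0,0],"hand":-0.3},{"dp":[0,-0.8,0],"angular":[0,0,0],"hand":-0.3},{"dp":[0,-1.2,0],"angular":[0,0,0],"hand":-0.3},{"dp":[0,-1.6,0],"angular":[0,0,0],"hand":-0.3},{"dp":[0,-2,0],"angular":[0,0,0],"hand":-0.3},{"dp":[0,-2.4,0],"angular":[0,0,0],"hand":-0.3},{"dp":[0,-2.8,0],"angular":[0,0,0],"hand":-0.3},{"dp":[0,-3.2,0],"angular":[0,0,0],"hand":-0.3},{"dp":[0,-3.6,0],"angular":[0,0,0],"hand":-0.3},{"dp":[0,-4,0],"angular":[0,0,0],"hand":-0.3}]'
python3 - <<'E'
from h import *
go(640,5,61,-1.581)
t=eyes.read_camera('scene')
cv2.imwrite('pics/s6.png',cv2.resize(t[150:320,200:400],None,fx=3.5,fy=3.5,interpolation=cv2.INTER_CUBIC))
w=eyes.read_camera('wrist');cv2.imwrite('pics/w6.png',w)
E
```

```text
time_s: 13.88
tool_pos: [474.7, 6.3, 62.0]
ee_rot: [-3.139, -0.001, -1.58]
wrist_force: [-1.2, 0.3, -1.4]
opening: 30.7
time_s: 14.72
tool_pos: [515.1, 5.9, 62.0]
ee_rot: [-3.14, -0.001, -1.58]
wrist_force: [-1.2, 0.3, 0.3]
opening: 30.5
dp [ -0.03 -12.49   0.13] ang [-0.002 -0.001  0.001]
```

View pics/s6.png

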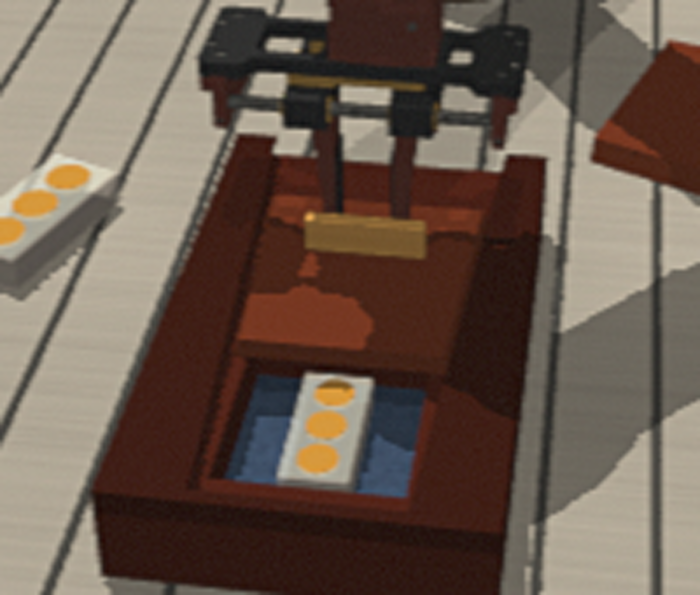

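View pics/w6.png

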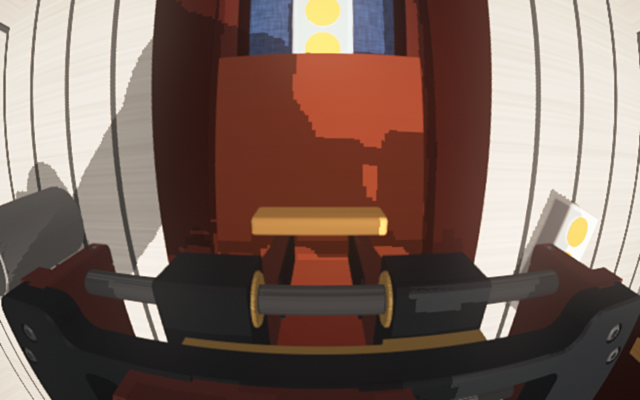

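The lid slides straight and level between the rails, pushed at ~1 N. I carry on.

```bash
python3 -m handwheel '[{"dp":[0,-0.5,0],"angular":[0,0,0],"hand":-0.3},{"dp":[0,-1,0],"angular":[0,0,0],"hand":-0.3},{"dp":[0,-1.5,0],"angular":[0,0,0],"hand":-0.3},{"dp":[0,-2,0.03],"angular":[0,0,0],"hand":-0.3},{"dp":[0,-2.5,0.03],"angular":[0,0,0],"hand":-0.3},{"dp":[0,-3,0.05],"angular":[0,0,0],"hand":-0.3},{"dp":[0,-3.5,0.05],"angular":[0,0,0],"hand":-0.3},{"dp":[0,-4,0.05],"angular":[0,0,0],"hand":-0.3},{"dp":[0,-4.5,0.05],"angular":[0,0,0],"hand":-0.3},{"dp":[0,-5,0.05],"angular":[0,0,0],"hand":-0.3}]' 
python3 -m handwheel '[{"dp":[0,-0.4,0],"angular":[0,0,0],"hand":-0.3},{"dp":[0,-0.8,0],"angular":[0,0,0],"hand":-0.3},{"dp":[0,-1.2,0],"angular":[0,0,0],"hand":-0.3},{"dp":[0,-1.6,0],"angular":[0,0,0],"hand":-0.3},{"dp":[0,-2,0],"angular":[0,0,0],"hand":-0.3},{"dp":[0,-2.4,0],"angular":[0,0,0],"hand":-0.3},{"dp":[0,-2.8,0],"angular":[0,0,0],"hand":-0.3},{"dp":[0,-3.1,0],"angular":[0,0,0],"hand":-0.3},{"dp":[0,-3.4,0],"angular":[0,0,0],"hand":-0.3},{"dp":[0,-3.6,0],"angular":[0,0,0],"hand":-0.3}]'
python3 - <<'E'
from h import *
go(640,4.5,61,-1.581)
t=eyes.read_camera('scene')
cv2.imwrite('pics/s7.png',cv2.resize(t[150:320,200:400],None,fx=3.5,fy=3.5,interpolation=cv2.INTER_CUBIC))
E
```

```text
time_s: 15.65
tool_pos: [566.2, 5.4, 61.7]
ee_rot: [-3.138, -0.002, -1.58]
wrist_force: [-1.1, 0.5, -0.5]
opening: 30.9
time_s: 16.48
tool_pos: [602.4, 4.7, 61.8]
ee_rot: [-3.139, -0.002, -1.58]
wrist_force: [-2.9, -1.1, 0.2]
opening: 30.4
dp [-0.01 -3.76  0.1 ] ang [-0.003 -0.002  0.001]
```

View pics/s7.png

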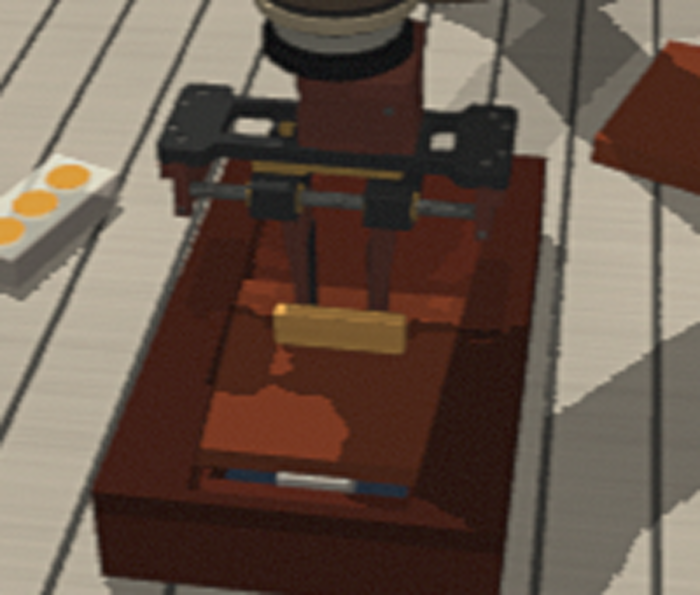

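```bash
python3 -m handwheel '[{"dp":[0,-0.2,0],"angular":[0,0,0],"hand":-0.3},{"dp":[0,-0.4,0],"angular":[0,0,0],"hand":-0.3},{"dp":[0,-0.6,0],"angular":[0,0,0],"hand":-0.3},{"dp":[0,-0.8,0],"angular":[0,0,0],"hand":-0.3},{"dp":[0,-1,0],"angular":[0,0,0],"hand":-0.3},{"dp":[0,-1.2,0],"angular":[0,0,0],"hand":-0.3},{"dp":[0,-1.4,0],"angular":[0,0,0],"hand":-0.3},{"dp":[0,-1.5,0],"angular":[0,0,0],"hand":-0.3},{"dp":[0,-1.6,0],"angular":[0,0,0],"hand":-0.3},{"dp":[0,-1.7,0],"angular":[0,0,0],"hand":-0.3}]'
```

```text
time_s: 17.37
tool_pos: [619.8, 4.5, 62.0]
ee_rot: [-3.138, -0.002, -1.58]
wrist_force: [-3.2, 0.0, 0.3]
opening: 30.9
```

```bash
python3 -m handwheel '[{"dp":[0,-0.1,0],"angular":[0,0,0],"hand":-0.3},{"dp":[0,-0.2,0],"angular":[0,0,0],"hand":-0.3},{"dp":[0,-0.3,0],"angular":[0,0,0],"hand":-0.3},{"dp":[0,-0.4,0],"angular":[0,0,0],"hand":-0.3},{"dp":[0,-0.5,0],"angular":[0,0,0],"hand":-0.3},{"dp":[0,-0.6,0],"angular":[0,0,0],"hand":-0.3},{"dp":[0,-0.6,0],"angular":[0,0,0],"hand":-0.3},{"dp":[0,-0.6,0],"angular":[0,0,0],"hand":-0.3},{"dp":[0,-0.6,0],"angular":[0,0,0],"hand":-0.3},{"dp":[0,-0.6,0],"angular":[0,0,0],"hand":-0.3}]'
```

```text
time_s: 18.2
tool_pos: [620.5, 4.7, 61.0]
ee_rot: [3.134, -0.0, -1.581]
wrist_force: [-17.5, 0.1, 9.8]
opening: 30.9
```

```bash
python3 -m handwheel '[{"dp":[0,-0.5,0],"angular":[0,0,0],"hand":-0.3},{"dp":[0,-0.55,0],"angular":[0,0,0],"hand":-0.3},{"dp":[0,-0.6,0],"angular":[0,0,0],"hand":-0.3},{"dp":[0,-0.65,0],"angular":[0,0,0],"hand":-0.3},{"dp":[0,-0.7,0],"angular":[0,0,0],"hand":-0.3},{"dp":[0,-0.7,0],"angular":[0,0,0],"hand":-0.3},{"dp":[0,-0.7,0],"angular":[0,0,0],"hand":-0.3},{"dp":[0,-0.7,0],"angular":[0,0,0],"hand":-0.3},{"dp":[0,-0.7,0],"angular":[0,0,0],"hand":-0.3},{"dp":[0,-0.7,0],"angular":[0,0,0],"hand":-0.3}]'
python3 - <<'E'
from h import *
t=eyes.read_camera('scene')
cv2.imwrite('pics/s8.png',cv2.resize(t[150:320,200:400],None,fx=3.5,fy=3.5,interpolation=cv2.INTER_CUBIC))
E
```

```text
time_s: 19.03
tool_pos: [620.4, 4.8, 59.8]
ee_rot: [3.12, 0.002, -1.582]
wrist_force: [-25.0, 0.0, 14.1]
opening: 31.0
```

View pics/s8.png

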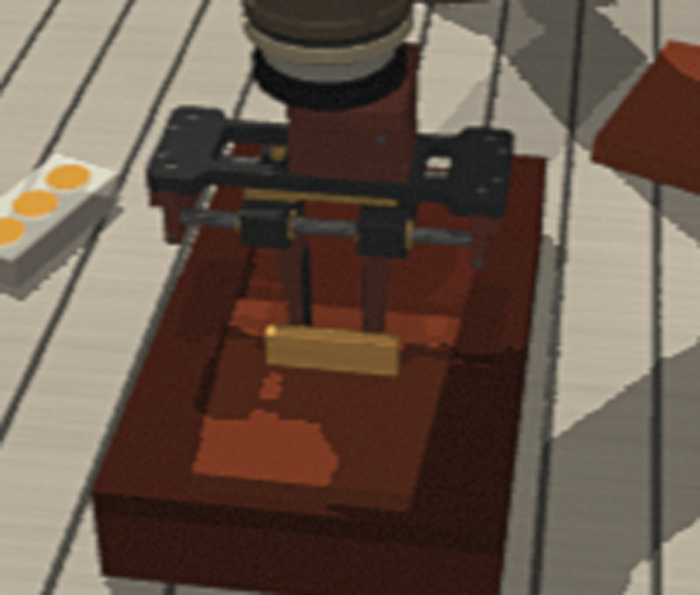

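The lid covers the pocket and has stopped dead against 25 N. I back off straight and rise clear.

```bash
python3 -m handwheel '[{"dp":[0,0.2,0],"angular":[0,0,0],"hand":-0.3},{"dp":[0,0.5,0],"angular":[0,0,0],"hand":-0.3},{"dp":[0,1,-0.1],"angular":[0,0,0],"hand":-0.3},{"dp":[0,1.6,-0.3],"angular":[0,0,0],"hand":-0.3},{"dp":[0,2.3,-0.6],"angular":[0,0,0],"hand":-0.3},{"dp":[0,3,-1.2],"angular":[0,0,0],"hand":-0.3},{"dp":[0,3.5,-2.5],"angular":[0,0,0],"hand":-0.3},{"dp":[0,3.5,-4.5],"angular":[0,0,0],"hand":-0.3},{"dp":[0,3.5,-7],"angular":[0,0,0],"hand":-0.3},{"dp":[0,3.5,-9.5],"angular":[0,0,0],"hand":-0.3}]'
python3 -m handwheel '[{"dp":[0,0,-2],"angular":[0,0,0],"hand":-0.3},{"dp":[1,3,-3],"angular":[0,0,0],"hand":-0.3},{"dp":[2.5,5,-4],"angular":[0,0,0],"hand":-0.3},{"dp":[5,7,-5],"angular":[0,0,0],"hand":-0.3},{"dp":[8,9,-6],"angular":[0,0,0],"hand":-0.3},{"dp":[11,11,-6],"angular":[0,0,0],"hand":-0.3},{"dp":[14,13,-6],"angular":[0,0,0],"hand":-0.3},{"dp":[17,15,-6],"angular":[0,0,0],"hand":-0.3},{"dp":[20,16,-6],"angular":[0,0,0],"hand":-0.3},{"dp":[22,16.5,-6],"angular":[0,0,0],"hand":-0.3}]'
python3 -m handwheel '[{"dp":[1,0,0],"angular":[0,0,0],"hand":-0.3},{"dp":[3,0,0],"angular":[0,0,0],"hand":-0.3},{"dp":[5,0,0],"angular":[0,0,0],"hand":-0.3},{"dp":[7,0,0],"angular":[0,0,0],"hand":-0.3},{"dp":[8,0,0],"angular":[0,0,0],"hand":-0.3},{"dp":[8,0,0],"angular":[0,0,0],"hand":-0.3},{"dp":[8,0,0],"angular":[0,0,0],"hand":-0.3},{"dp":[8,0,0],"angular":[0,0,0],"hand":-0.3},{"dp":[8,0,0],"angular":[0,0,0],"hand":-0.3},{"dp":[8,0,0],"angular":[0,0,0],"hand":-0.3}]'
python3 - <<'E'
from h import *
t=eyes.read_camera('scene'); cv2.imwrite('pics/s9.png',t)
cv2.imwrite('pics/s9c.png',cv2.resize(t[150:320,200:400],None,fx=3.5,fy=3.5,interpolation=cv2.INTER_CUBIC))
t=eyes.read_camera('top')
cv2.imwrite('pics/t9.png',t); cv2.imwrite('pics/t9c.png',cv2.resize(t[80:240,260:370],None,fx=3.7,fy=3.7,interpolation=cv2.INTER_CUBIC))
E
```

```text
time_s: 19.92
tool_pos: [587.0, 4.8, 157.5]
ee_rot: [3.121, 0.002, -1.582]
wrist_force: [0.4, 1.1, 0.2]
opening: 30.9
time_s: 20.75
tool_pos: [418.6, -216.1, 221.7]
ee_rot: [3.123, 0.004, -1.585]
wrist_force: [0.3, -0.6, -0.1]
opening: 31.1
time_s: 21.58
tool_pos: [417.8, -295.0, 221.5]
ee_rot: [3.124, 0.004, -1.584]
wrist_force: [0.1, 0.4, -1.0]
opening: 30.6
```

View pics/s9.png

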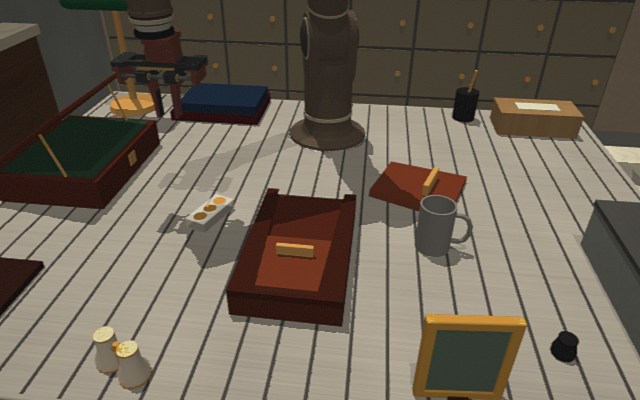

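View pics/s9c.png

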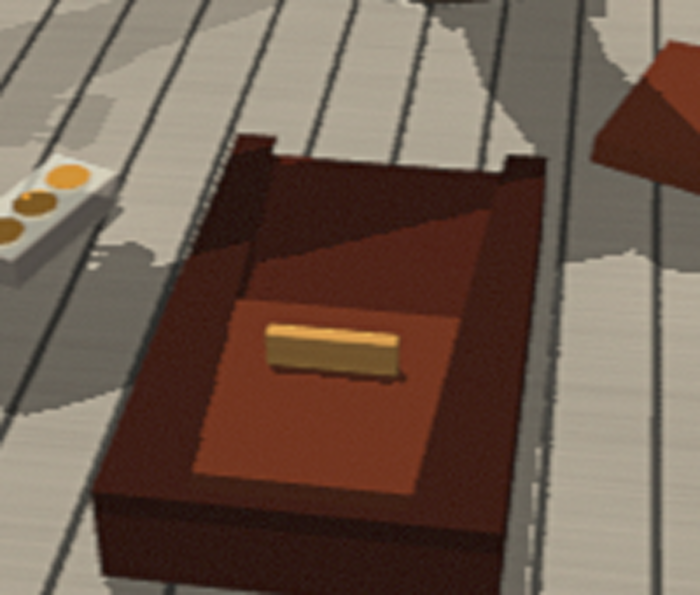

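View pics/t9c.png

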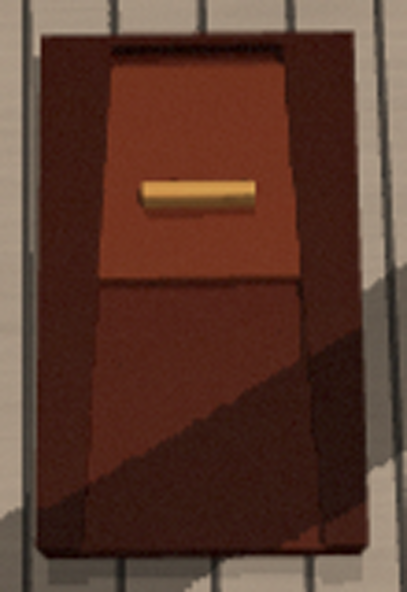

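Run:
```python
from h import *
P=np.array([px2w('top',a/3.7+260,b/3.7+80,56)[:2] for a,b in [(112,65),(283,65),(300,279),(100,276)]]); print(P.round(1),P.mean(0)-[577.1,2.9])
P=np.array([px2w('scene',a/3.5+200,b/3.5+150,56)[:2] for a,b in [(237,300),(460,318),(413,494),(193,473)]]); print(P.round(1),P.mean(0)-[581.8,7.2])
print(arm.sign_off())
```

```text
[[727.4  55.7]
 [724.5 -53.1]
 [582.8 -59. ]
 [588.   64.9]] [78.56792552 -0.7765211 ]
[[589.3 -56.6]
 [589.3  68.5]
 [728.6  58.9]
 [728.  -49.9]] [76.98010124 -1.9717102 ]
the job is handed in; nothing more can be done
None
```

The job is done and handed in, at about 21.7 s of the 58 s allowed. No verdict came back.

- **Holder:** I picked up the smaller coin holder (84 x 38 mm) and set it down gently in the pocket, with about 3 N at touchdown. I let go with a partial opening so the fingers stayed clear of the pocket walls. The picture afterwards showed it lying flat.
- **Lid:** I pushed the smaller lid by its brass bar with two fingers, straight along the rails at 1–3 N. It stopped dead, and a final push of 25 N did not move it any further. That is firmer than the 10–20 N given.
- **Last checks:**
  - The lid sits square over the pocket. Its origin is about 77–79 mm ahead of the case's by two cameras; about 78 mm was expected.
  - It stayed put when the fingers backed off, and the arm is clear of everything.
  - The tankard stands where it was.
- **Disagreements:** The top and scene cameras differed by about 5 mm in absolute position throughout. I used their average together with the wrist camera. During the final push the wrist also read 10–14 N upward as the tool tilted slightly, by about 1°.

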